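# Service the bench vapour filter: drain the drip cup, pull the filter plate and show it

## Task

Service the small vapour filter unit on the bench: tip the drip cup on its side outward to 45 degrees, hold it there for a second so it drains into the sump, and bring it back level; then swing the top flap up until it stands open by itself, and draw out the filter plate, the one with the upright tab, leaving the plain blanking plate in its slot. Finish still holding the filter plate still and upright in the gripper, lengthwise over the middle of the steel tray, its lower edge about 12 cm above the bench and touching nothing. Leave the cup level, the flap open, and the beaker, bottle and jar where they are.

Things in the scene. Friction and masses are not known exactly. Their poses are not given: they have to be found in the camera images.
- unit: Cream filter unit fixed to the bench: an open-topped box 150 (x) by 220 (y) by 130 mm high, 8 mm walls, 10 mm floor, closed by the flap. Origin at the centre of its underside on the bench; x towards the hinge side, y away from the drip cup, z up.
- slots (a point): Centre of the unit's inner floor, axes as the unit's. Two upright slots run along x at y = +45 and -45 mm; the filter plate stands in one, the blanking plate in the other (which varies). Rails at the plates' ends reach 65 mm above this floor; plates are pulled straight up.
- sump (a point): Middle of the fixed grey sump, an open tray 130 (x) by 140 (y) by 22 mm high, lying on the bench against the unit's -y side, under the drip cup.
- cup (a joint): Tip angle of the white drip cup, rad: 0 level (a stop), 0.785 is 45 degrees, grows as the top of the cup leans outward (unit -y); ends at 1.4. It may start slightly tipped. The pivot is stiff (0.12 N m) and stays where it is left.
- cup_hinge (a point): Middle of the cup's pivot, at its outer lower edge, 45 mm above the bench; the axis is the unit's x axis. The point's axes turn with the cup. The cup is an open white box 90 (x) by 55 by 50 mm high, lying above the pivot and on its unit (+y) side.
- cup_handle (a point): Middle of the cup's handle: round steel bar 12 mm thick along unit x, its end posts 72 mm apart. Cup level: 28 mm in unit +y from the pivot and 90 mm above it (135 mm above the bench), 40 mm above the cup's rim, 37 mm from the unit's wall. It swings rigidly with the cup and can turn between gripping fingers.
- flap (a joint): Opening angle of the top flap, rad: 0 shut, about 1.57 upright, ends at 1.9. It may start a little ajar. The hinge is stiff (0.2 N m) and the flap stays where it is left.
- flap_hinge (a point): Middle of the flap's hinge, on the unit's +x top edge, 130 mm above the bench; the axis is the unit's y axis. The point's axes turn with the flap. The flap is a board 155 mm (from hinge to its free edge at the unit's -x side) by 220 mm (y), 8 mm thick, lying on the box.
- flap_handle (a point): Middle of the flap's handle: round steel bar 12 mm thick along unit y, its end posts 72 mm apart. Flap shut: 125 mm in unit -x from the hinge and 43 mm above it (35 mm above the board). It swings rigidly with the flap, so with the flap upright it is on its far (+x) side; it can turn between gripping fingers.
- filter: Filter plate, 120 g: aluminium frame with a grey mesh window, 118 (x) by 8 (y) by 80 mm high (z), and on the middle of its top edge an upright tab 30 (x) by 8 (y) by 32 mm high. Origin at the centre of the lower edge. Starts standing in one of the unit's two slots, hidden under the flap, its x along the unit's x.
- filter_tab (a point): Point to grip on the filter plate's tab: 104 mm above the plate's lower edge, 8 mm below the tab's top; pinch across the plate's y (8 mm thick).
- blank: Blanking plate: plain solid aluminium plate, 118 by 8 by 80 mm high, without tab or mesh, standing in the other slot. Origin at the centre of the lower edge.
- tray: Shallow open steel tray fixed to the bench, 220 (x) by 140 (y) by 25 mm high. Origin at the centre of the underside, x along its length.
- beaker: Glass beaker, 68 mm across, 90 mm high, origin under its centre. Leave alone.
- bottle: Amber glass reagent bottle, 68 mm across, 150 mm high, origin under its centre. Leave alone.
- jar: White screw-lid jar, 60 mm across, 75 mm high, origin under its centre. Leave alone.

How it is judged (in metres and radians):
On the way, in this order (a step that is already met when the one before it is completed fails the run):
1. the drip cup is held tipped at 45 degrees (within 8) (value of joint cup between 0.645 and 0.925 rad), for 0.5 s.
2. the drip cup is back level (within 5 degrees) (value of joint cup below 0.09 rad), for 0.2 s.
3. the flap is open (75 degrees or more) (value of joint flap above 1.3 rad), for 0.2 s.
4. the filter plate is drawn right out, above the box (height (world z) of filter above 0.125 m), for 0.1 s.
At the end, for the whole second after the job is handed in: Filter plate still in the fingers, upright and in line with the tray within 11 degrees, lower edge 80 to 180 mm above the bench, middle within 40 mm of the tray's, touching no tray or unit; cup level within 5 degrees, flap open 75 or more; blank within 20 mm, bystanders within 30 mm of their starts (height (world z) of filter between 0.08 and 0.18 m and horizontal distance between filter and tray below 0.04 m and angle between filter's own z axis and vertical below 0.2 rad and angle between the x axis of filter and the x axis of tray, either way round below 0.2 rad and contact force between filter and the fingers above 1 N and contact force between filter and tray below 0.05 N and contact force between filter and unit below 0.05 N and linear speed of filter below 0.03 m/s and value of joint cup below 0.09 rad and value of joint flap above 1.3 rad and distance of blank from where it was at the start of the episode below 0.02 m and distance of each of beaker, bottle, jar from where it was at the start of the episode below 0.03 m); the arm keeps its last pose, push and grip.
It fails at once if the drip cup is tipped past 60 degrees (value of joint cup above 1.05 rad).
It fails at once if the blanking plate is pulled up (distance of blank from where it was at the start of the episode above 0.02 m).
It fails at once if the beaker is disturbed (distance of beaker from where it was at the start of the episode above 0.03 m).
It fails at once if the bottle is disturbed (distance of bottle from where it was at the start of the episode above 0.03 m).
It fails at once if the jar is disturbed (distance of jar from where it was at the start of the episode above 0.03 m).
It also fails if it takes over 72 s, if anything falls off the work surface, if the arm or the gripper's body presses on something with over 40 N, if the wrist force passes 120 N, or if a joint passes its speed limit or range.

## Robot

A 6-joint arm with a two-finger parallel gripper is mounted at the origin on the work surface. World frame = base frame: x ahead of the robot, y to its left, z up, the work surface at z = 0. Lengths are in mm, angles in rad, forces in N, time in s.
With the tool pointing down it reaches from about 225 to 725 mm from the base axis. Payload 3.1 kg.
Tool frame: the origin (TCP) lies midway between the tips of the shut fingers; the grasp point (between the pads) lies 19 mm behind it; z points along the fingers, y is the direction in which the jaws open and shut (so a half turn about z gives the same grasp; the last joint's range is limited). The gripper opens to 85 mm and grips with 20 to 120 N. Pads are 22 mm wide; open, the fingers measure 114 mm over their backs; the gripper's body (76 mm by 85 mm) begins 54 mm behind the grasp point. The pads swing forward as they close: fully open they stand 13 mm farther back than shut.
Start: joints at [1.057, 0.048, 0.099, 1.622, 0, 1.443], TCP at [197.564, 486.401, 231.312] pointing down, gripper open.
Joint ranges: [-2.91, 2.91], [-0.99, 1.94], [-1.21, 1.42], [-2.12, 2.29], [-1.49, 1.47], [-3.14, 3.14]. Speed limits (rad/s): [2.79, 2.79, 3.14, 3.14, 3.14, 3.14].

## Interface

Orientations are given as a 3x3 rotation matrix whose columns are the frame's x, y, z axes.
In Python, from rig import robot gives the robot as it stands. The module is installed in compiled form; this text tells all that it offers.
- The arm moves only by the tool drive_tool, never from a script. Its argument "moves" is a list of rows, each a list of 5 numbers: the shift along the tool's x, y, z in units of 25 mm (1.0 is 25 mm), then the turn about the tool's z in units of 8 degrees (1.0 is 8 degrees), then the finger opening in mm, from 0 to 85.4. A call has 1 to 10 rows; each row is the pose to reach, as a shift and turn from the pose commanded when the call began, along the tool's axes at that moment; what a row does not reach only later rows make up. A row lasts 1/10 s, in which the tool goes at most 50 mm and 8.59 degrees, less where a joint would pass 70% of its speed; a pose out of reach is approached as far as the arm can. A call with a gripper value outside its range is refused whole. The fingers move at their own pace and stop on an object; "grip_force" is the grip in N (left out, the last holds). Time passes only in rows, so rows that repeat a pose let the fingers close. It gives the time, the measured TCP pose, the force and the opening at its end, in the units of the state.
- robot.state(): the state, without advancing time (a new reading comes with each control period).
- robot.camera(name): name is "side" or "top"; returns the picture (384x512x3 uint8, red, green, blue); there is no depth.
- robot.calibration(name): a dict with "camera_matrix" (3x3 intrinsics, pixels), "origin" and "rotation" of the camera in the world. Camera axes: x right, y down, z forward; pixel columns grow to the right and rows downward; lengths in mm; the calibration is good to about 2 mm. A picture is of the moment at which its call begins. calibration takes no time and is no camera call.
- robot.job_done(): hands the job in, once; it reports no verdict.
The state is a dict: "t": time; "joints": joint angles; "dq": joint speeds; "joint_efforts": joint torques, N m; "position": TCP position; "tcp_rot": TCP orientation; "ft_force": force on the tool from outside, world axes, zero at the start; "wrist_torque": the same for the moment, N m; "finger_gap": opening from 0.0 (shut) to 1.0 (fully open).
Only numpy, scipy, OpenCV 4.12 (cv2) and the standard library are available. Lean on these libraries where they do the work, as an engineer would, in place of code of your own. Each camera call takes 0.05 s, during which the arm holds its last target. There are 200 camera calls.

## Working session

There is one attempt and no reset: what is moved stays moved. The work goes in short steps, Python scripts to look and compute and a tool call to move; the robot and the scene stay as the last step left them, time stands still between calls to the robot, and variables do not carry over. Pictures are saved under pics/ and viewed, about 8 in all and at most 12, crops included, and the job is handed in when it is done.

Besides the shell and the picture viewer there is one more tool, called after "Call:" as name(argument=value, ...), one argument or row to a line, values as JSON. drive_tool: Moves the arm, as the interface text tells. Its arguments: {"type":"object","properties":{"moves":{"type":"array"},"grip_force":{"type":"number"}},"required":["moves"]}

```bash
mkdir -p pics; cat > h.py <<'E'
import numpy as np, cv2
from rig import robot
def snap(n,f):
    im=robot.camera(n); cv2.imwrite('pics/'+f+'.png',im[:,:,::-1]); return im
def ray(n,u,v):
    c=robot.calibration(n); d=np.array(c['rotation'])@np.linalg.inv(np.array(c['camera_matrix']))@[u,v,1.]
    return np.array(c['origin'],float),d/np.linalg.norm(d)
def onz(n,u,v,z):
    o,d=ray(n,u,v); return o+d*(z-o[2])/d[2]
def proj(n,p):
    c=robot.calibration(n); q=np.array(c['camera_matrix'])@np.array(c['rotation']).T@(np.array(p,float)-c['origin']); return q[:2]/q[2]
def tri(a,b):
    (o1,d1),(o2,d2)=ray('top',*a),ray('side',*b)
    s=np.linalg.lstsq(np.c_[d1,-d2],o2-o1,rcond=None)[0]
    p,q=o1+d1*s[0],o2+d2*s[1]; return (p+q)/2,np.linalg.norm(p-q)
E
python3 - <<'E'
from h import *
np.set_printoptions(precision=3,suppress=True)
a=snap('top','t0');b=snap('side','s0')
for n in('top','side'):print(robot.calibration(n))
print(robot.state())
E
```

```text
{'camera_matrix': array([[398.643,   0.   , 255.639],
       [  0.   , 398.643, 189.945],
       [  0.   ,   0.   ,   1.   ]]), 'origin': array([ 421.395,  -63.336, 1382.483]), 'rotation': array([[-0.026, -0.996,  0.088],
       [-1.   ,  0.026, -0.005],
       [ 0.002, -0.088, -0.996]])}
{'camera_matrix': array([[452.185,   0.   , 253.333],
       [  0.   , 452.185, 197.281],
       [  0.   ,   0.   ,   1.   ]]), 'origin': array([ 898.269,  486.958, 1380.231]), 'rotation': array([[-0.827,  0.504, -0.251],
       [ 0.563,  0.73 , -0.388],
       [-0.012, -0.462, -0.887]])}
{'t': 0.1, 'joints': array([ 1.057,  0.049,  0.098,  1.622, -0.   ,  1.443]), 'dq': array([ 0.   , -0.001,  0.004, -0.001, -0.   , -0.   ]), 'joint_efforts': array([  0.003, -33.985,  32.094,   0.016,  -0.   ,   0.   ]), 'position': array([197.316, 485.914, 230.22 ]), 'tcp_rot': array([[-0.926,  0.376, -0.001],
       [ 0.376,  0.926, -0.002],
       [ 0.   , -0.002, -1.   ]]), 'ft_force': array([ 0.515, -0.39 ,  0.506]), 'wrist_torque': array([-0.003, -0.047, -0.008]), 'finger_gap': 1.0024211710959983}
```

View pics/t0.png

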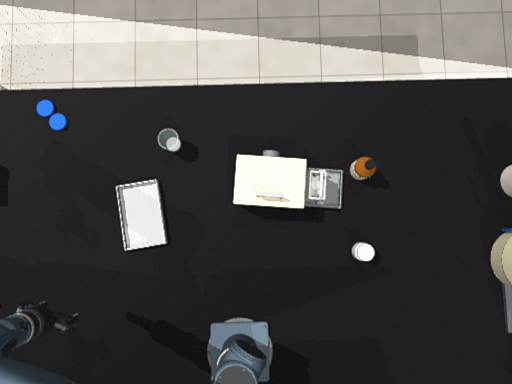

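View pics/s0.png

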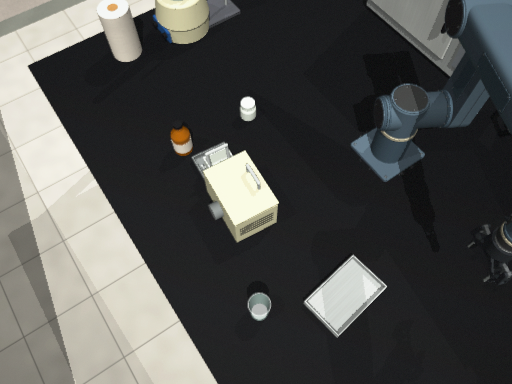

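The top view shows the unit with its flap at about (270,182) and the flap handle at (272,197). The cup and sump are to the right at (322,187) and the tray is at (142,215). The bottle is at (362,168), the jar at (363,252) and the beaker at (169,139). I'll enlarge the unit and measure it.

```bash
python3 - <<'E'
from h import *
np.set_printoptions(precision=1,suppress=True)
a=cv2.imread('pics/t0.png');b=cv2.imread('pics/s0.png')
A=cv2.resize(a[140:222,225:350],None,fx=6,fy=6,interpolation=cv2.INTER_CUBIC)[:, :750]
B=cv2.resize(b[135:250,185:290],None,fx=5,fy=5,interpolation=cv2.INTER_CUBIC)
cv2.imwrite('pics/t0c.png',A);cv2.imwrite('pics/s0c.png',B)
h=cv2.cvtColor(a,cv2.COLOR_BGR2HSV)
m=((h[...,2]>150)&(h[...,1]>20)&(h[...,1]<110)&(h[...,0]>15)&(h[...,0]<40)).astype(np.uint8)
m[:120]=0;m[:,350:]=0
m=cv2.morphologyEx(m,cv2.MORPH_CLOSE,np.ones((9,9)))
c=max(cv2.findContours(m,0,2)[0],key=cv2.contourArea)
q=cv2.approxPolyDP(c,4,True)[:,0]
bx=cv2.boxPoints(cv2.minAreaRect(c));print('flap',q.tolist());print(bx)
for p in bx: print(onz('top',*p,136))
m=((h[...,2]>60)).astype(np.uint8);m[:170]=0;m[260:]=0;m[:,:105]=0;m[:,180:]=0
m=cv2.morphologyEx(m,cv2.MORPH_CLOSE,np.ones((9,9)))
c=max(cv2.findContours(m,0,2)[0],key=cv2.contourArea)
r=cv2.minAreaRect(c);bx=cv2.boxPoints(r);print('tray',r);P=np.array([onz('top',*p,25) for p in bx]);print(P,P.mean(0),np.linalg.norm(np.diff(P,axis=0),axis=1))
for n,u,v,z in(('bottle',357,170,0),('jar',363,252,75),('beaker',169,139,45)):print(n,onz('top',u,v,z))
E
```

```text
flap [[306, 160], [300, 159], [305, 160], [302, 207], [290, 207], [279, 192], [278, 197], [263, 197], [256, 191], [255, 204], [233, 202], [303, 207]]
[[232.7 204.3]
 [235.2 155.6]
 [306.3 159.1]
 [303.9 207.8]]
[487.9   3.6 136. ]
[641.9  -7.4 136. ]
[ 624.7 -231.9  136. ]
[ 471.  -218.5  136. ]
tray ((140.60345458984375, 214.25863647460938), (67.96194458007812, 43.91178894042969), 82.23483276367188)
[[575.3 413.1  25. ]
 [591.9 264.3  25. ]
 [362.2 234.4  25. ]
 [346.2 381.   25. ]] [468.9 323.2  25. ] [149.7 231.6 147.5]
bottle [ 603.9 -426.2    0. ]
jar [ 325. -413.   75.]
beaker [720.8 220.7  45. ]
```

View pics/t0c.png

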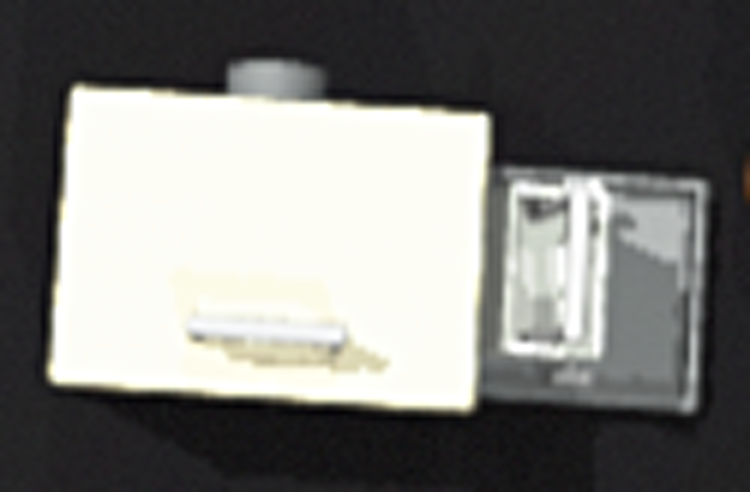

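View pics/s0c.png

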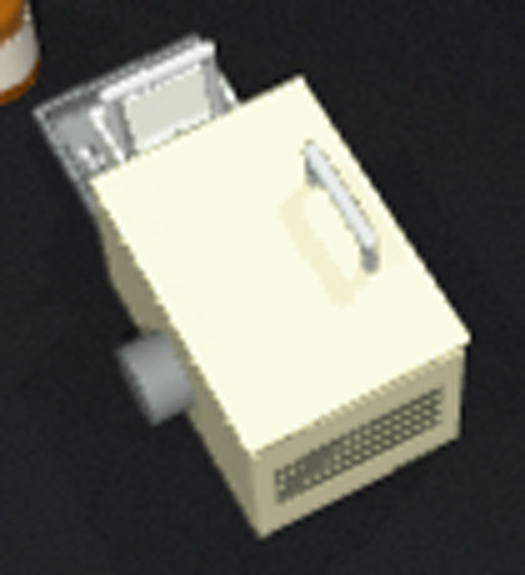

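```bash
python3 - <<'E'
from h import *
np.set_printoptions(precision=1,suppress=True)
T=lambda x,y:(225+(x+.5)/6-.5,140+(y+.5)/6-.5)
S=lambda x,y:(185+(x+.5)/5-.5,135+(y+.5)/5-.5)
C=[tri(T(72,87),S(258,450)),tri(T(490,113),S(94,180)),tri(T(472,410),S(303,78)),tri(T(50,382),S(468,340))]
for p,e in C:print('corner',p,round(e,1))
P=[onz('top',*T(*c),136) for c in((72,87),(490,113),(472,410),(50,382))]
print(np.array(P),[np.linalg.norm(P[i]-P[(i+1)%4]) for i in range(4)])
def yaw(v):return np.degrees(np.arctan2(v[1],v[0]))
print('yaws y-axis',yaw(P[0]-P[1])-90,yaw(P[3]-P[2])-90,'x',yaw(P[0]-P[3]),yaw(P[1]-P[2]))
a=tri(T(188,328),S(370,245));b=tri(T(347,337),S(312,150));print('flaph',a,b,(a[0]+b[0])/2, 'mid', tri(T(267,332),S(341,197)))
print('cuph',tri(T(578,268),S(158,74)), onz('top',*T(578,268),135),onz('side',*S(158,74),135))
print('sump corners',[onz('top',*T(*c),22) for c in((708,180),(692,408))])
# model prediction
c=np.mean(P,axis=0); th=np.radians(np.mean([yaw(P[0]-P[1])-90,yaw(P[3]-P[2])-90]))
R=np.array([[np.cos(th),-np.sin(th),0],[np.sin(th),np.cos(th),0],[0,0,1]])
O=c+R@[2.5,0,0];O[2]=0
print('unit',O,np.degrees(th))
for n,p in(('fh',[75-125,0,173]),('cuph',[0,-110-37,135]),('pivot',[0,-175,45])):
  q=O+R@p;print(n,q,proj('top',q),proj('side',q))
print('seen fh',T(267,332),S(341,197),'cup',T(578,268),S(158,74))
E
```

```text
corner [643.8 -10.4 139.8] 5.3
corner [ 625.3 -230.4  135. ] 4.6
corner [ 470.7 -216.4  136.3] 0.4
corner [492.3   2.  134.9] 3.0
[[ 646.5  -11.9  136. ]
 [ 627.  -231.8  136. ]
 [ 470.8 -216.6  136. ]
 [ 491.1    3.   136. ]] [np.float64(220.7439809391787), np.float64(156.89641212265593), np.float64(220.48774497502512), np.float64(156.06638383228668)]
yaws y-axis -5.070147236173867 -5.2853239871026005 x -5.469500605138933 -5.561531350448612
flaph (array([515.8, -70.5, 172.1]), np.float64(2.8401044373624105)) (array([ 507.8, -149.9,  169.7]), np.float64(1.2085617654727816)) [ 511.8 -110.2  170.9] mid (array([ 511.9, -109.8,  171.5]), np.float64(0.569541166149256))
cuph (array([ 544.9, -276.4,  130.2]), np.float64(1.5707316109754434)) [ 543.8 -275.   135. ] [ 546.8 -274.   135. ]
sump corners [array([ 603.7, -370.9,   22. ]), array([ 473.2, -355.8,   22. ])]
unit [ 561.3 -114.6    0. ] -5.177735611638234
fh [ 511.5 -110.1  173. ] [269.3 194.9] [252.9 173.6]
cuph [ 548.1 -261.   135. ] [316.4 183. ] [218.  152.3]
pivot [ 545.5 -288.9   45. ] [320.6 186.4] [216.4 160.7]
seen fh (269.0833333333333, 194.91666666666666) (252.8, 174.0) cup (320.9166666666667, 184.25) (216.2, 149.4)
```

Flap corners give the unit at (561,-115) with yaw -5.2°. The predicted flap handle matches the seen one to within a pixel. The cup handle sits 14 mm outward of level, so the cup starts at about 0.15 rad. The tray centre is (469,323) with yaw 7.7°.

```bash
cat >> h.py <<'E'
TH=np.radians(-5.2); R=np.array([[np.cos(TH),-np.sin(TH),0],[np.sin(TH),np.cos(TH),0],[0,0,1]]); O=np.array([561.3,-114.6,0])
U=lambda *p:O+R@np.array(p,float)
def plan(p,yawx,pose=None):
    s=robot.state(); M=np.array(s['tcp_rot']); d=M.T@(np.array(p)-s['position'])/25
    y=np.degrees(np.arctan2(M[1,0],M[0,0])); t=-((yawx-y+180)%360-180)/8
    print(np.round(d,2),'turn',round(t,2),'target',np.round(p,1))
def cuph(th,dz=0):
    return U(0,-175+94.25*np.sin(.302-th),45+94.25*np.cos(.302-th)+dz)
def flaph(f,dz=0):
    return U(75-125*np.cos(f)+43*np.sin(f),0,130+43*np.cos(f)+125*np.sin(f)+dz)
E
python3 - <<'E'
from h import *
p=cuph(.15);p[2]=250
plan(p,174.8)
E
```

```text
[-24.4  -22.93  -0.75] turn -2.11 target [ 546.7 -274.7  250. ]
```

Call:
drive_tool(
  moves=[
    [-4,-4,-0.8,-1,45],
    [-24.4,-22.9,-0.8,-2.1,45],
    [-24.4,-22.9,-0.8,-2.1,45],
    [-24.4,-22.9,-0.8,-2.1,45],
    [-24.4,-22.9,-0.8,-2.1,45],
    [-24.4,-22.9,-0.8,-2.1,45],
    [-24.4,-22.9,-0.8,-2.1,45],
    [-24.4,-22.9,-0.8,-2.1,45],
    [-24.4,-22.9,-0.8,-2.1,40],
    [-24.4,-22.9,-0.8,-2.1,40],
  ],
  grip_force=40,
)

```text
t: 1.1
position: [404.1, 34.7, 245.5]
tcp_rot: [[-0.996, 0.093, 0.0], [0.093, 0.996, 0.0], [-0.0, 0.0, -1.0]]
ft_force: [-0.1, 0.3, 0.0]
finger_gap: 0.467
```

```bash
python3 - <<'E'
from h import *
p=cuph(.15);p[2]=250
plan(p,174.8)
E
```

```text
[ -6.83 -11.79  -0.18] turn -0.02 target [ 546.7 -274.7  250. ]
```

Call:
drive_tool(
  moves=[
    [-6.6,-11.5,0,0,40],
    [-6.6,-11.5,0,0,40],
    [-6.6,-11.5,0,0,40],
    [-6.6,-11.5,0,0,40],
    [-6.6,-11.5,0,0,40],
    [-6.6,-11.5,0,0,40],
    [-6.6,-11.5,0,0,40],
    [-6.6,-11.5,0,0,40],
    [-6.6,-11.5,0,0,40],
    [-6.6,-11.5,0,0,40],
  ],
)

```text
t: 2.1
position: [541.2, -263.8, 245.7]
tcp_rot: [[-0.996, 0.092, -0.001], [0.092, 0.996, 0.001], [0.001, 0.001, -1.0]]
ft_force: [-0.1, 0.0, -0.4]
finger_gap: 0.463
```

```bash
python3 - <<'E'
from h import *
p=cuph(.15,-19);plan(p,174.8); print(robot.state()['ft_force'])
a=snap('side','s1');b=snap('top','t1')
A=cv2.resize(a[120:240,165:290],None,fx=4,fy=4,interpolation=cv2.INTER_CUBIC)
B=cv2.resize(b[130:225,240:365],None,fx=4,fy=4,interpolation=cv2.INTER_CUBIC)
cv2.imwrite('pics/c1.png',np.vstack([A[:290],B[:300]])[:,:,::-1])
E
```

```text
[-0.26 -0.42  5.06] turn -0.01 target [ 546.7 -274.7  119.2]
[-0.08151832  0.02643257 -0.44528072]
```

View pics/c1.png

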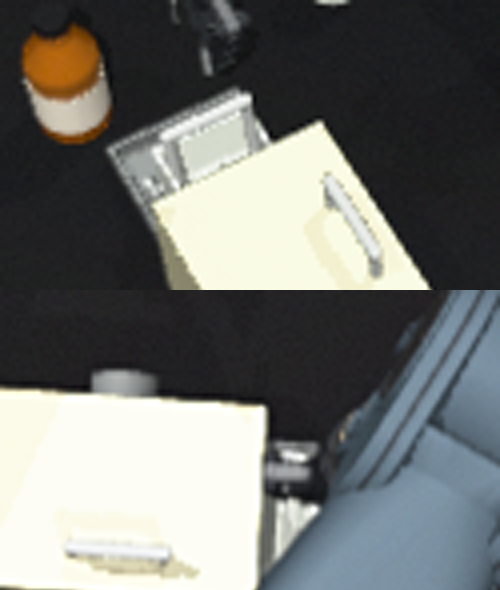

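The cup handle and gripper both sit where computed: in the side crop the bar is at about (205,113), with the fingers coming down to the right of the bottle. I'll descend now.

Call:
drive_tool(
  moves=[
    [-0.25,-0.4,2,0,40],
    [-0.25,-0.4,3,0,40],
    [-0.25,-0.4,4,0,40],
    [-0.25,-0.4,5.05,0,40],
    [-0.25,-0.4,5.05,0,40],
    [-0.25,-0.4,5.05,0,40],
  ],
)

```text
t: 2.8
position: [546.6, -274.3, 119.9]
tcp_rot: [[-0.996, 0.091, -0.0], [0.091, 0.996, 0.0], [0.001, 0.0, -1.0]]
ft_force: [-0.1, -0.4, -0.1]
finger_gap: 0.47
```

```bash
python3 - <<'E'
from h import *
p=cuph(.15,-19);plan(p,174.8); s=robot.state();print(s['ft_force'],s['position'])
E
```

```text
[-0.01 -0.01  0.03] turn -0.01 target [ 546.7 -274.7  119.2]
[-0.08307086 -0.44414136 -0.12202227] [ 546.56795531 -274.30184398  119.90240668]
```

Close on the bar.

Call:
drive_tool(
  moves=[
    [0,0,0,0,8],
    [0,0,0,0,5],
    [0,0,0,0,5],
    [0,0,0,0,5],
    [0,0,0,0,5],
    [0,0,0,0,5],
  ],
  grip_force=25,
)

```text
t: 3.4
position: [548.3, -275.6, 122.2]
tcp_rot: [[-0.996, 0.092, 0.004], [0.092, 0.996, -0.001], [-0.004, -0.001, -1.0]]
ft_force: [-0.0, 2.1, 6.2]
finger_gap: 0.131
```

```bash
python3 - <<'E'
from h import *
s=robot.state();print(s['ft_force'],s['position'],s['finger_gap']*85.4)
for t in(.15,.3,.45,.6,.785):
    d=np.array(s['tcp_rot']).T@(cuph(t)-cuph(.15))/25;print(t,d.round(2))
E
```

```text
[-0.02404881  2.06329618  6.24402046] [ 548.26260263 -275.64198305  122.20170053] 11.160726050328387
0.15 [0. 0. 0.]
0.3 [-0.   -0.56 -0.04]
0.45 [-0.   -1.13 -0.  ]
0.6 [-0.   -1.68  0.12]
0.785 [-0.   -2.32  0.39]
```

Call:
drive_tool(
  moves=[
    [0,-0.3,-0.05,0,5],
    [0,-0.6,-0.05,0,5],
    [0,-0.9,-0.05,0,5],
    [0,-1.2,0,0,5],
    [0,-1.5,0.05,0,5],
    [0,-1.8,0.15,0,5],
    [0,-2.05,0.25,0,5],
    [0,-2.3,0.35,0,5],
    [0,-2.3,0.35,0,5],
    [0,-2.3,0.35,0,5],
  ],
)

```text
t: 4.4
position: [542.2, -334.5, 110.0]
tcp_rot: [[-0.996, 0.093, 0.001], [0.093, 0.996, -0.002], [-0.001, -0.002, -1.0]]
ft_force: [5.7, -0.7, 1.1]
finger_gap: 0.129
```

```bash
python3 - <<'E'
from h import *
s=robot.state();p=s['position'];print(s['ft_force'],p,s['finger_gap']*85.4)
q=R.T@(p-O);print(q,'theta',.302-np.arcsin((q[1]+175)/94.25), [R.T@(cuph(t)-O) for t in(.7,.785)])
a=snap('side','s2');b=snap('top','t2')
A=cv2.resize(a[110:220,165:290],None,fx=5,fy=5,interpolation=cv2.INTER_CUBIC);cv2.imwrite('pics/c2.png',A[:,:,::-1])
E
```

```text
[ 5.71157949 -0.68472087  1.07726103] [ 542.16081716 -334.48540046  110.00832358] 10.999275309707164
[   0.8683676  -220.71507333  110.00832358] theta 0.808409554936073 [array([ 6.20506928e-15, -2.11528985e+02,  1.31883230e+02]), array([-5.75254457e-14, -2.18773289e+02,  1.28468327e+02])]
```

View pics/c2.png

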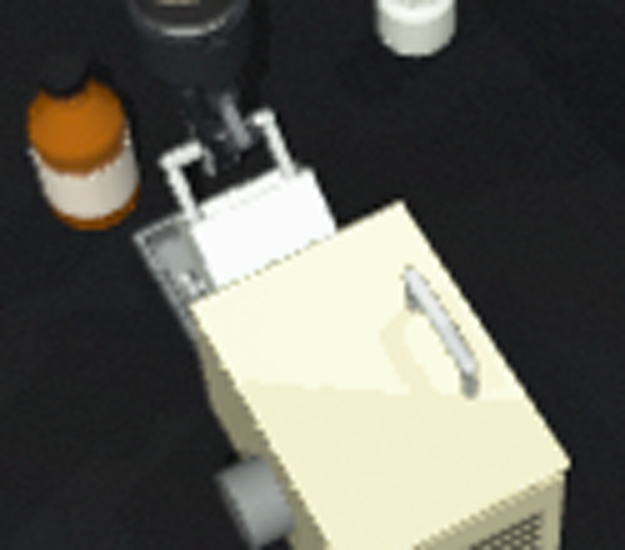

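The cup is tipped and the fingers are on the bar, whose ends are at (170,160) and (265,118) in the crop. The angle is about 0.81–0.83 rad, so I'll ease it back slightly and hold.

Call:
drive_tool(
  moves=[
    [0,0.1,-0.05,0,5],
    [0,0.1,-0.05,0,5],
    [0,0.1,-0.05,0,5],
    [0,0.1,-0.05,0,5],
    [0,0.1,-0.05,0,5],
    [0,0.1,-0.05,0,5],
    [0,0.1,-0.05,0,5],
    [0,0.1,-0.05,0,5],
    [0,0.1,-0.05,0,5],
    [0,0.1,-0.05,0,5],
  ],
)

```text
t: 5.5
position: [542.4, -332.0, 111.4]
tcp_rot: [[-0.996, 0.093, 0.001], [0.093, 0.996, -0.003], [-0.001, -0.003, -1.0]]
ft_force: [6.2, -0.1, 1.1]
finger_gap: 0.126
```

Call:
drive_tool(
  moves=[
    [0,0.3,-0.1,0,5],
    [0,0.6,-0.2,0,5],
    [0,0.9,-0.3,0,5],
    [0,1.2,-0.35,0,5],
    [0,1.5,-0.4,0,5],
    [0,1.8,-0.4,0,5],
    [0,2.1,-0.4,0,5],
    [0,2.4,-0.35,0,5],
    [0,2.7,-0.3,0,5],
    [0,2.7,-0.3,0,5],
  ],
)

```text
t: 6.5
position: [548.8, -263.1, 119.5]
tcp_rot: [[-0.996, 0.092, 0.001], [0.092, 0.996, -0.001], [-0.001, -0.001, -1.0]]
ft_force: [4.8, -2.3, 3.2]
finger_gap: 0.128
```

```bash
python3 - <<'E'
from h import *
s=robot.state();p=s['position'];print(s['ft_force'],p,s['finger_gap']*85.4)
q=R.T@(p-O);print(q,'theta',.302-np.arcsin((q[1]+175)/94.25))
E
```

```text
[ 4.82308413 -2.28620017  3.19779484] [ 548.77265718 -263.06378258  119.4929239 ] 10.934885029019497
[   0.97987041 -148.98815023  119.4929239 ] theta 0.02238273793247536
```

Call:
drive_tool(
  moves=[
    [0,0.1,0.03,0,5],
    [0,0.2,0.06,0,5],
    [0,0.3,0.1,0,5],
    [0,0.3,0.1,0,5],
    [0,0.3,0.1,0,5],
  ],
)

```text
t: 7.0
position: [549.1, -259.4, 118.1]
tcp_rot: [[-0.996, 0.094, 0.001], [0.094, 0.996, -0.008], [-0.002, -0.008, -1.0]]
ft_force: [3.4, -8.9, 4.8]
finger_gap: 0.129
```

The cup is against its level stop, with 9 N reaction. I'll release and rise, then plan the flap grip.

Call:
drive_tool(
  moves=[
    [0,-0.15,0,0,28],
    [0,-0.15,0,0,28],
    [0,-0.15,0,0,28],
    [0,-0.15,-1,0,28],
    [0,-0.15,-2.5,0,28],
    [0,-0.15,-4,0,28],
    [0,-0.15,-5,0,28],
    [0,-0.15,-5,0,28],
  ],
)

```text
t: 7.8
position: [549.6, -259.5, 246.3]
tcp_rot: [[-0.996, 0.092, 0.005], [0.092, 0.996, -0.003], [-0.005, -0.002, -1.0]]
ft_force: [-0.4, 0.8, -0.6]
finger_gap: 0.325
```

```bash
python3 - <<'E'
from h import *
a=snap('side','s3');b=snap('top','t3')
p=flaph(0);p[2]=240;plan(p,84.8);plan(p,264.8);print(robot.state()['joints'])
A=cv2.resize(a[110:220,165:290],None,fx=4,fy=4,interpolation=cv2.INTER_CUBIC);cv2.imwrite('pics/c3.png',A[:,:,::-1])
E
```

```text
[2.01 5.79 0.06] turn 11.24 target [ 511.5 -110.1  240. ]
[2.01 5.79 0.06] turn -11.26 target [ 511.5 -110.1  240. ]
[-5.51564064e-01  2.70508361e-01  3.69231920e-01  1.67060135e+00
  1.42382624e-04 -4.59391735e-01]
```

View pics/c3.png

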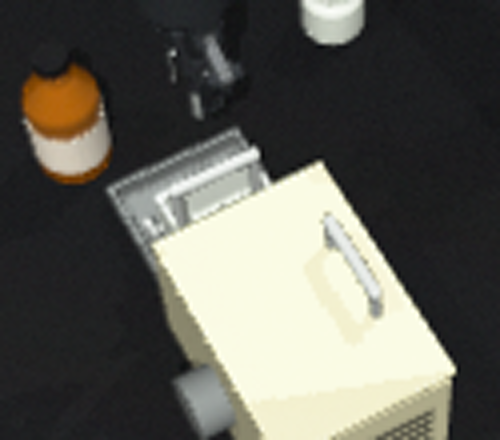

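The cup is level: the bar middle at about (219,152) in the full picture matches the predicted level position. Next is the flap handle.

Call:
drive_tool(
  moves=[
    [1,3,0,1,40],
    [2,5.8,0,11.25,40],
    [2,5.8,0,11.25,40],
    [2,5.8,0,11.25,40],
    [2,5.8,0,11.25,40],
    [2,5.8,0,11.25,40],
    [2,5.8,0,11.25,40],
    [2,5.8,0,11.25,40],
    [2,5.8,0,11.25,40],
    [2,5.8,0,11.25,40],
  ],
)

```text
t: 8.9
position: [510.4, -109.4, 238.7]
tcp_rot: [[0.013, 1.0, -0.006], [1.0, -0.013, 0.002], [0.002, -0.006, -1.0]]
ft_force: [0.3, 0.4, -0.5]
finger_gap: 0.47
```

Call:
drive_tool(
  moves=[
    [0,0,0,2,40],
    [0,0,0,2,40],
    [0,0,0,2,40],
    [0,0,0,2,40],
  ],
)

```text
t: 9.3
position: [511.0, -109.7, 239.8]
tcp_rot: [[0.28, 0.96, -0.004], [0.96, -0.28, 0.001], [0.0, -0.004, -1.0]]
ft_force: [-0.1, -0.2, 0.4]
finger_gap: 0.468
```

```bash
python3 - <<'E'
from h import *
plan(flaph(0,-19),84.8)
E
```

```text
[-0.01  0.04  3.43] turn -1.38 target [ 511.5 -110.1  154. ]
```

Call:
drive_tool(
  moves=[
    [0,0,0,-1,40],
    [0,0,0.8,-1.4,40],
    [0,0,1.8,-1.4,40],
    [0,0,2.8,-1.4,40],
    [0,0,3.4,-1.4,40],
    [0,0,3.4,-1.4,40],
    [0,0,3.4,-1.4,40],
  ],
)

```text
t: 10.0
position: [511.9, -110.1, 157.0]
tcp_rot: [[0.09, 0.996, -0.0], [0.996, -0.09, 0.0], [0.0, -0.0, -1.0]]
ft_force: [0.4, -0.1, 0.7]
finger_gap: 0.468
```

Call:
drive_tool(
  moves=[
    [0,0,0,0,8],
    [0,0,0,0,5],
    [0,0,0,0,5],
    [0,0,0,0,5],
    [0,0,0,0,5],
  ],
)

```text
t: 10.5
position: [510.4, -110.3, 158.1]
tcp_rot: [[0.091, 0.996, -0.003], [0.996, -0.091, -0.001], [-0.001, -0.003, -1.0]]
ft_force: [-5.6, 0.3, 2.1]
finger_gap: 0.13
```

```bash
python3 - <<'E'
from h import *
s=robot.state();print(s['finger_gap']*85.4,s['position'],s['ft_force'])
plan(flaph(0,-19),84.8)
for t in np.arange(.1,1.56,.1):
    print(round(t,2),(np.array(s['tcp_rot']).T@(flaph(t)-flaph(0))/25).round(2))
E
```

```text
11.092391539844062 [ 510.38417947 -110.25331925  158.06723409] [-5.63325277  0.25885212  2.10181938]
[0.01 0.04 0.16] turn -0.0 target [ 511.5 -110.1  154. ]
0.1 [-0.    0.2  -0.49]
0.2 [-0.    0.44 -0.96]
0.3 [-0.    0.73 -1.4 ]
0.4 [-0.    1.06 -1.81]
0.5 [-0.    1.43 -2.19]
0.6 [-0.    1.84 -2.53]
0.7 [-0.    2.28 -2.82]
0.8 [-0.    2.74 -3.07]
0.9 [-0.    3.23 -3.28]
1.0 [-0.    3.74 -3.43]
1.1 [-0.    4.25 -3.53]
1.2 [-0.    4.78 -3.58]
1.3 [-0.    5.31 -3.57]
1.4 [-0.    5.83 -3.52]
1.5 [ 0.    6.35 -3.41]
```

Call:
drive_tool(
  moves=[
    [0,0.2,-0.49,0,5],
    [0,0.44,-0.96,0,5],
    [0,0.73,-1.4,0,5],
    [0,1.06,-1.81,0,5],
    [0,1.43,-2.19,0,5],
    [0,1.84,-2.53,0,5],
    [0,2.28,-2.82,0,5],
    [0,2.74,-3.07,0,5],
    [0,2.74,-3.07,0,5],
  ],
  grip_force=30,
)

```text
t: 11.4
position: [580.3, -116.9, 237.1]
tcp_rot: [[0.091, 0.996, 0.001], [0.996, -0.091, -0.002], [-0.002, 0.001, -1.0]]
ft_force: [-4.2, -0.2, 8.0]
finger_gap: 0.125
```

```bash
python3 - <<'E'
from h import *
s=robot.state();print(s['finger_gap']*85.4,s['position'],s['ft_force'],(flaph(.8)-flaph(0)+[511,-110.2,158]))
for t in np.arange(.9,1.56,.1):
    print(round(t,2),(np.array(s['tcp_rot']).T@(flaph(t)-flaph(.8))/25).round(2))
E
```

```text
10.683618610305452 [ 580.3278593  -116.87000983  237.08481636] [-4.24106813 -0.22825336  8.0065943 ] [ 579.47499283 -116.43171252  234.62789986]
0.9 [-0.    0.49 -0.2 ]
1.0 [-0.    1.   -0.35]
1.1 [-0.    1.52 -0.45]
1.2 [ 0.    2.04 -0.5 ]
1.3 [ 0.    2.57 -0.49]
1.4 [ 0.    3.1  -0.43]
1.5 [ 0.    3.61 -0.32]
```

Call:
drive_tool(
  moves=[
    [0,0.49,-0.25,0,5],
    [0,1.0,-0.4,0,5],
    [0,1.52,-0.5,0,5],
    [0,2.04,-0.55,0,5],
    [0,2.57,-0.55,0,5],
    [0,3.1,-0.48,0,5],
    [0,3.6,-0.37,0,5],
    [0,3.6,-0.37,0,5],
    [0,3.6,-0.37,0,5],
  ],
)

```text
t: 12.3
position: [671.2, -125.4, 244.8]
tcp_rot: [[0.091, 0.996, 0.004], [0.996, -0.091, -0.002], [-0.002, 0.004, -1.0]]
ft_force: [2.4, -2.2, 2.9]
finger_gap: 0.126
```

```bash
python3 - <<'E'
from h import *
s=robot.state();print(s['finger_gap']*85.4,s['position'],s['ft_force'],(flaph(1.5)-flaph(0)+[511,-110.2,158]))
a=snap('side','s4');b=snap('top','t4')
A=cv2.resize(a[100:250,165:290],None,fx=4,fy=4,interpolation=cv2.INTER_CUBIC);cv2.imwrite('pics/c4.png',A[:,:,::-1])
E
```

```text
10.723197754034306 [ 671.17442948 -125.38176084  244.8370789 ] [ 2.43685324 -2.18433049  2.9329639 ] [ 669.39554726 -124.61512404  242.728573  ]
```

View pics/c4.png

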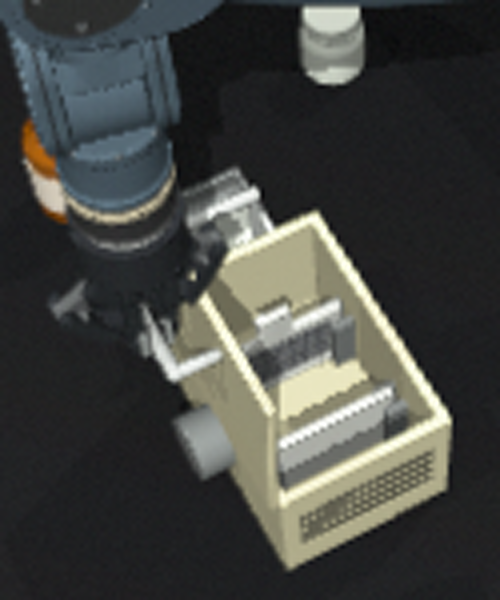

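The flap is upright. The filter plate, with its tab at about (272,318) in the crop, stands in the -y slot beside the cup. The blank is in the +y slot. I'll swing the flap a little further, release and rise.

Call:
drive_tool(
  moves=[
    [0,0.35,0.1,0,5],
    [0,0.35,0.1,0,5],
    [0,0.25,0.1,0,25],
    [0,0.25,0.1,0,25],
    [0,0.25,0.1,0,25],
    [0,0.25,-0.9,0,25],
    [0,0.25,-1.9,0,25],
    [0,0.25,-3,0,25],
    [0,0.25,-3.6,0,25],
    [0,0.25,-3.6,0,25],
  ],
)

```text
t: 13.4
position: [676.4, -124.7, 334.9]
tcp_rot: [[0.091, 0.996, 0.003], [0.996, -0.091, 0.0], [0.0, 0.003, -1.0]]
ft_force: [-0.6, 0.1, 0.6]
finger_gap: 0.291
```

```bash
python3 - <<'E'
from h import *
p=U(0,-45,325);plan(p,174.8)
s=robot.state();print(s['ft_force'],s['joints'])
E
```

```text
[-1.82 -4.62  0.38] turn -11.25 target [ 557.2 -159.4  325. ]
[-0.56855177  0.13657145  0.59977586] [-2.80092843e-01  6.48865298e-01  1.07846363e+00  1.99761997e+00
  9.17324052e-04  1.38156085e+00]
```

Call:
drive_tool(
  moves=[
    [-1,-2,0,0,40],
    [-1.8,-4.6,0,-1,40],
    [-1.8,-4.6,0,-11.25,40],
    [-1.8,-4.6,0,-11.25,40],
    [-1.8,-4.6,0,-11.25,40],
    [-1.8,-4.6,0,-11.25,40],
    [-1.8,-4.6,0,-11.25,40],
    [-1.8,-4.6,0,-11.25,40],
    [-1.8,-4.6,0,-11.25,40],
    [-1.8,-4.6,0,-11.25,40],
  ],
)

```text
t: 14.4
position: [556.6, -158.7, 330.4]
tcp_rot: [[-0.95, 0.311, -0.004], [0.311, 0.951, 0.002], [0.004, 0.001, -1.0]]
ft_force: [-0.7, 0.0, -0.5]
finger_gap: 0.472
```

Call:
drive_tool(
  moves=[
    [0,0,0,0,40],
    [0,0,0,0,40],
  ],
)

```text
t: 14.6
position: [556.9, -159.0, 331.3]
tcp_rot: [[-0.948, 0.32, -0.003], [0.32, 0.948, 0.001], [0.003, 0.001, -1.0]]
ft_force: [-0.7, 0.4, -0.3]
finger_gap: 0.47
```

```bash
python3 - <<'E'
from h import *
plan(U(0,-45,200),174.8);plan(U(0,-45,95),174.8)
a=snap('side','s5');b=snap('top','t5')
A=cv2.resize(a[110:230,165:290],None,fx=4,fy=4,interpolation=cv2.INTER_CUBIC);B=cv2.resize(b[120:220,230:355],None,fx=4,fy=4,interpolation=cv2.INTER_CUBIC)
cv2.imwrite('pics/c5.png',np.hstack([A[:400],B[:400]])[:,:800,::-1])
E
```

```text
[-0.03 -0.01  5.25] turn -1.68 target [ 557.2 -159.4  200. ]
[-0.05 -0.02  9.45] turn -1.68 target [ 557.2 -159.4   95. ]
```

View pics/c5.png

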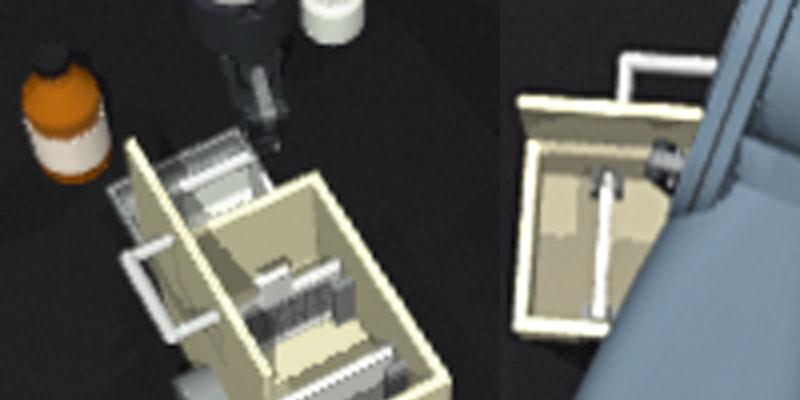

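The flap stands open by itself. The tab top is at about (274,267) in the side crop. I'll check that against the prediction before descending.

```bash
python3 - <<'E'
from h import *
print(proj('side',U(0,-45,122)),'seen',(165+274.5/4-.5,110+267.5/4-.5)); p=onz('side',165+274.5/4-.5,110+267.5/4-.5,122);print(R.T@(p-O))
E
```

```text
[232.73868315 177.78346538] seen (233.125, 176.375)
[ -3.52415077 -49.01090962 122.        ]
```

Call:
drive_tool(
  moves=[
    [0,0,0,-1,40],
    [0,0,1,-1.7,40],
    [0,0,2.5,-1.7,40],
    [0,0,4,-1.7,40],
    [0,0,5.2,-1.7,40],
    [0,0,6.5,-1.7,40],
    [0,0,6.5,-1.7,40],
    [0,0,6.5,-1.7,40],
  ],
)

```text
t: 15.5
position: [556.9, -159.2, 170.1]
tcp_rot: [[-0.996, 0.086, -0.002], [0.086, 0.996, 0.001], [0.002, 0.001, -1.0]]
ft_force: [-0.4, 0.3, 1.4]
finger_gap: 0.47
```

```bash
python3 - <<'E'
from h import *
plan(U(0,-45,95),174.8);print(robot.state()['ft_force'])
E
```

```text
[-0.02 -0.01  3.01] turn 0.04 target [ 557.2 -159.4   95. ]
[-0.35639401  0.34666303  1.44287327]
```

Call:
drive_tool(
  moves=[
    [0,0,0.7,0,40],
    [0,0,1.4,0,40],
    [0,0,2.1,0,40],
    [0,0,2.6,0,40],
    [0,0,2.95,0,40],
    [0,0,2.95,0,40],
    [0,0,2.95,0,40],
  ],
)

```text
t: 16.2
position: [558.1, -159.7, 97.8]
tcp_rot: [[-0.996, 0.085, 0.001], [0.085, 0.996, -0.001], [-0.001, -0.0, -1.0]]
ft_force: [1.2, 0.1, 0.6]
finger_gap: 0.466
```

Call:
drive_tool(
  moves=[
    [0,0,0,0,10],
    [0,0,0,0,2],
    [0,0,0,0,0],
    [0,0,0,0,0],
    [0,0,0,0,0],
    [0,0,0,0,0],
  ],
  grip_force=60,
)

```text
t: 16.8
position: [558.2, -159.6, 97.8]
tcp_rot: [[-0.996, 0.085, 0.002], [0.085, 0.996, -0.0], [-0.002, -0.0, -1.0]]
ft_force: [-0.1, 0.4, 4.3]
finger_gap: 0.082
```

Call:
drive_tool(
  moves=[
    [0,0,-0.3,0,0],
    [0,0,-0.8,0,0],
    [0,0,-1.4,0,0],
    [0,0,-2,0,0],
    [0,0,-2.6,0,0],
    [0,0,-3.2,0,0],
    [0,0,-4.2,0,0],
    [0,0,-5.4,0,0],
    [0,0,-6.6,0,0],
    [0,0,-7,0,0],
  ],
)

```text
t: 17.8
position: [558.8, -160.1, 276.8]
tcp_rot: [[-0.996, 0.085, 0.007], [0.085, 0.996, -0.003], [-0.007, -0.002, -1.0]]
ft_force: [-0.7, -0.4, -0.8]
finger_gap: 0.081
```

```bash
python3 - <<'E'
from h import *
s=robot.state();print(s['position'],s['finger_gap']*85.4,s['ft_force'],s['joints'])
plan([468.9,323.2,300],187.7);plan([468.9,323.2,208],187.7)
a=snap('side','s6')
A=cv2.resize(a[90:250,165:365],None,fx=4,fy=4,interpolation=cv2.INTER_CUBIC)[:600];cv2.imwrite('pics/c6.png',A[:,:,::-1])
E
```

```text
[ 558.78450436 -160.06229776  276.78882717] 6.898488394745959 [-0.71036638 -0.40008805 -0.77185797] [-3.94305678e-01  2.08117223e-01  3.66425775e-01  1.72181858e+00
 -4.11692155e-05 -3.09313879e-01]
[ 5.22 18.95 -1.01] turn -1.57 target [468.9 323.2 300. ]
[ 5.24 18.96  2.67] turn -1.57 target [468.9 323.2 208. ]
```

View pics/c6.png

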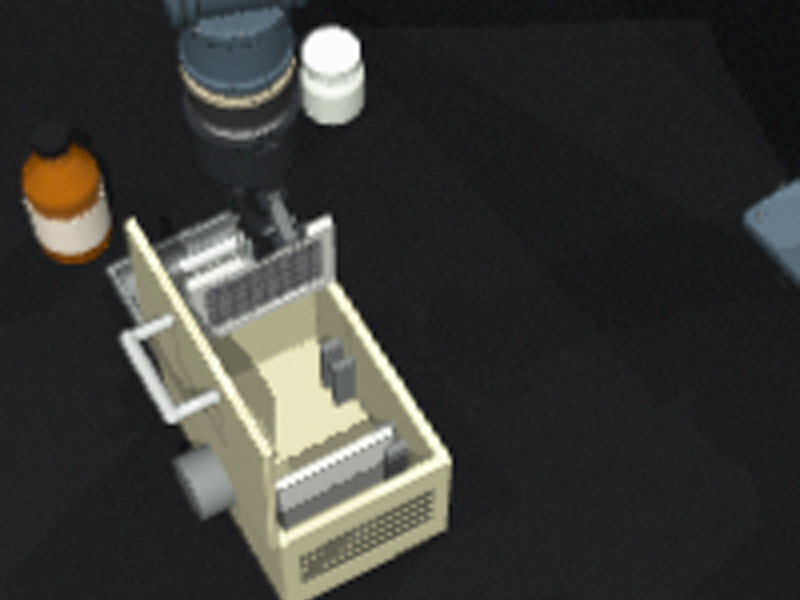

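The filter plate is fully out and upright in the gripper, and the blank is still in its slot. I'll carry it to the tray.

Call:
drive_tool(
  moves=[
    [0.5,0,-0.3,0,0],
    [1.2,0.8,-0.6,0,0],
    [1.6,2,-0.6,0,0],
    [2,3.2,-0.6,0,0],
    [2.4,4.6,-0.6,0,0],
    [2.8,6,-0.6,0,0],
    [3.2,7.4,-0.6,0,0],
    [3.6,8.8,-0.6,-0.5,0],
    [4,10.2,-0.6,-0.8,0],
    [4.4,11.6,-0.6,-1,0],
  ],
)

```text
t: 18.85
position: [470.3, 139.7, 284.9]
tcp_rot: [[-0.998, -0.056, -0.004], [-0.056, 0.998, -0.001], [0.004, -0.001, -1.0]]
ft_force: [1.2, 0.6, -1.3]
finger_gap: 0.081
```

```bash
python3 - <<'E'
from h import *
plan([468.9,323.2,280],187.7)
E
```

```text
[-0.35  7.33  0.19] turn -0.56 target [468.9 323.2 280. ]
```

Call:
drive_tool(
  moves=[
    [-0.2,1.4,0,0,0],
    [-0.35,2.8,0,-0.3,0],
    [-0.35,4.2,0,-0.55,0],
    [-0.35,5.4,0,-0.55,0],
    [-0.35,6.3,0,-0.55,0],
    [-0.35,6.9,0,-0.55,0],
    [-0.35,7.1,0,-0.55,0],
    [-0.35,7.1,0,-0.55,0],
    [-0.35,7.1,0,-0.55,0],
  ],
)

```text
t: 19.75
position: [471.5, 315.4, 286.5]
tcp_rot: [[-0.991, -0.13, -0.0], [-0.13, 0.991, -0.001], [0.001, -0.001, -1.0]]
ft_force: [-0.2, 0.4, -1.6]
finger_gap: 0.075
```

```bash
python3 - <<'E'
from h import *
plan([468.9,323.2,208],187.7)
E
```

```text
[0.06 0.32 3.14] turn -0.03 target [468.9 323.2 208. ]
```

Call:
drive_tool(
  moves=[
    [0,0.15,0.6,0,0],
    [0,0.3,1.3,0,0],
    [0.05,0.3,2,0,0],
    [0.05,0.3,2.6,0,0],
    [0.05,0.3,3,0,0],
    [0.05,0.3,3.1,0,0],
    [0.05,0.3,3.1,0,0],
    [0.05,0.3,3.1,0,0],
    [0.05,0.3,3.1,0,0],
    [0.05,0.3,3.1,0,0],
  ],
)

```text
t: 20.75
position: [469.7, 324.0, 210.1]
tcp_rot: [[-0.991, -0.131, 0.001], [-0.131, 0.991, 0.001], [-0.001, 0.001, -1.0]]
ft_force: [-0.6, 0.2, -1.3]
finger_gap: 0.081
```

```bash
python3 - <<'E'
from h import *
plan([468.9,323.2,208],187.7);s=robot.state();print(s['finger_gap']*85.4,s['ft_force'],np.abs(s['dq']).max())
a=snap('side','s7');b=snap('top','t7')
A=cv2.resize(a[120:345,190:390],None,fx=2.6,fy=2.6,interpolation=cv2.INTER_CUBIC)[:585];B=b[115:315,95:375]
cv2.imwrite('pics/c7.png',np.hstack([A,np.vstack([B,np.zeros((385,280,3),np.uint8)])])[:,:800,::-1])
print(proj('side',[468.9,323.2,200]),proj('side',[468.9,323.2,120]))
E
```

```text
[ 0.04 -0.03  0.08] turn -0.02 target [468.9 323.2 208. ]
6.913351717547009 [-0.59028348  0.21757908 -1.29135512] 0.005404443111627317
[356.3438077  274.93093802] [351.02275021 283.61764891]
```

View pics/c7.png

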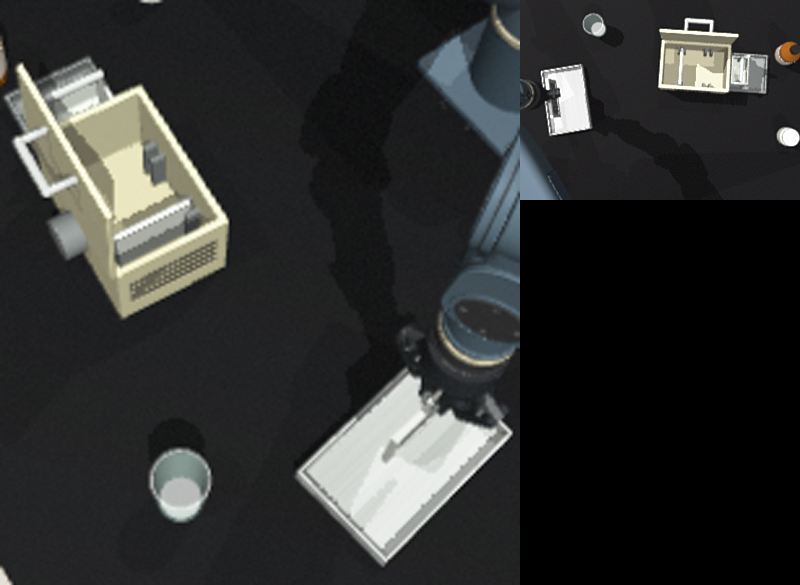

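Everything looks right: the plate is held above the tray in line with it, the flap is open, the blank is in its slot and the bystanders haven't moved. I'll do one cross-check of the tray centre and the cup handle, then hand in.

```bash
python3 - <<'E'
from h import *
c=onz('side',190+404/2.6,120+454/2.6,25);print('tray by side view',c)
a=cv2.imread('pics/t3.png');b=cv2.imread('pics/t7.png');s3=cv2.imread('pics/s3.png');s7=cv2.imread('pics/s7.png')
print('cup area change since level (side)',cv2.absdiff(s3,s7)[140:160,212:232].mean())
t0=cv2.imread('pics/t0.png')
for n,(u,v) in dict(bottle=(362,168),jar=(363,252),beaker=(169,139)).items():print(n,cv2.absdiff(t0,b)[v-10:v+10,u-10:u+10].mean())
if np.hypot(*(c[:2]-[469.7,324.0]))<15: robot.job_done();print('done')
E
```

```text
tray by side view [472.62595878 327.54423529  25.        ]
cup area change since level (side) 4.236666666666666
bottle 3.316666666666667
jar 2.421666666666667
beaker 4.2075
the job is handed in; nothing more can be done
done
```

The filter unit is serviced and the job was handed in at about 21 s on the robot's clock. The interface gives no verdict, so the results below are my own measurements.

- **Drip cup:** I gripped the bar and tipped the cup to about 0.8 rad (0.81–0.83, then eased back slightly). I held it there for about 1 s and pushed it back to its level stop. A later picture shows the bar where the level position predicts it.
- **Flap:** I swung it up to about 1.55 rad, and it stays open by itself after release.
- **Filter plate:** I drew it straight up out of the -y slot; the blank stayed in the other slot. The plate is held still over the tray, with its lower edge about 122 mm above the bench and its line within 1° of the tray's.
- **Last checks:** The two camera views put the tray centre about 6 mm apart, and the plate is within about 5 mm of either. The finger opening reads 6.9 mm on the 8 mm tab; the 12 mm bars also read about 1 mm low. The bottle, jar and beaker show no visible movement against the first picture, and no check failed.

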